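# Nest the tamping set and the tumblers for the night

### The arm

A 6-joint arm with a two-finger parallel gripper is mounted at the origin on the work surface. World frame = base frame: x ahead of the robot, y to its left, z up, the work surface at z = 0. Lengths are in mm, angles in rad, forces in N, time in s.
With the tool pointing down it reaches from about 300 to 775 mm from the base axis. Payload 14.6 kg.
Tool frame: the origin (TCP) lies on the centre line of the jaws, within the pads' length; the fingertips stand 8 mm ahead of it and the grasp point (between the pads) lies 11 mm behind it; z points along the fingers, y is the line along which they close (so a half turn about z gives the same grasp; the last joint's range is limited). The gripper opens to 94 mm and grips with 3 to 60 N. Pads are 16 mm wide; open, the fingers measure 119 mm over their backs; the gripper's body (75 mm by 177 mm) begins 78 mm behind the grasp point.
Start: joints at [1.099, 0.3, 1.521, -0, 1.321, -0.067], TCP at [216.606, 505.541, 213.446] pointing down, gripper open.
Joint ranges: [-3.03, 3.03], [-0.79, 2.21], [0.23, 2.52], [-1.04, 4.18], [0, 3.07], [-2.55, 2.55]. Speed limits (rad/s): [2.22, 2.22, 2.57, 3.14, 3.14, 3.14].

### API

Orientations are given as [roll, pitch, yaw] about the fixed x, y, z axes, in that order (R = Rz(yaw) Ry(pitch) Rx(roll)).
In Python, from cell import manip gives the robot as it stands.
- The arm moves only by the tool jog_arm, never from a script. Its argument "rows" is one flat list of numbers, 7 for each row, row after row: the shift along the world's x, y, z in cm, then the turn, a rotation vector about the world's x, y, z in rad, then the closure, from 0 (fully open) to 1 (shut). In form: [dx, dy, dz, rx, ry, rz, fingers, dx, dy, dz, rx, ry, rz, fingers, ...]. A call has 1 to 20 rows; each row shifts and turns the commanded pose from where the row before left it; what a row does not reach is not made up. A row lasts 1/12 s, in which the tool goes at most 41.7 mm and 7.16 degrees, less where a joint would pass 70% of its speed; a pose out of reach is approached as far as the arm can. A call with a gripper value outside its range is refused whole. The fingers move at their own pace and stop on an object; "newtons" is the grip in N (left out, the last holds). Time passes only in rows, so rows that do not move let the fingers close. It gives the time, the measured TCP pose, the force, the opening and the grip force at its end, in the units of the state.
- manip.read_state(): the state, without advancing time (a new reading comes with each control period).
- manip.camera(name): name is "side" or "top" or "wrist"; returns (picture, depth): 400x640x3 uint8, blue, green, red; 400x640 float32, mm along the optical axis (not along the pixel's ray), 0 where there is no reading.
- manip.camera_model(name): a dict with "K" (3x3 intrinsics, pixels), "R" (3x3) and "t" (3): a world point X has camera coordinates R X + t. Camera axes: x right, y down, z forward; pixel columns grow to the right and rows downward; lengths in mm; the calibration is good to about 2 mm. The wrist camera is an equidistant fisheye: a pixel r from the principal point sees the ray r / f radians off the axis. A picture is of the moment at which its call begins: read the wrist's pose just before it. camera_model takes no time and is no camera call; for the wrist camera it gives the pose at the moment of the call.
- manip.sign_off(): hands the job in; it is judged then, once.
The state is a dict: "clock": time; "joints": joint angles; "qd": joint speeds; "effort": joint torques, N m; "eef_pos": TCP position; "eef_rot": TCP orientation; "wrist_force": force on the tool from outside, world axes, zero at the start; "moment": the same for the moment, N m; "finger_gap": finger opening in mm; "finger_force": force on a finger pad.
Only numpy, scipy, OpenCV 4.12 (cv2) and the standard library are available. Lean on these libraries where they do the work, as an engineer would, in place of code of your own. Each camera call takes 0.05 s, during which the arm holds its last target. There are 200 camera calls.

### The job

Tidy the espresso nook for the night, one piece at a time and in this order: sit the deep basket in the aluminium cradle, nest the flanged basket in it so that its flange rests on the rim, stand the tamper upright inside that, then stand the short tumbler on the middle of the cork coaster and nest the tall tumbler inside it, down on its floor. Set the glasses down rather than dropping them, let go of everything, and leave the ibrik, the sugar bowl and the espresso cup where they stand.

Things in the scene. Friction and masses are not known exactly. Their poses are not given: they have to be found in the camera images.
- cradle: fixed round aluminium cradle: a shallow dish, 84 mm across the top and 18 mm high on a 92 mm base disc, with a conical recess 74 mm wide at the mouth narrowing to 62 mm at its floor, which lies 6 mm above the counter. Origin: centre of its underside, z up
- coaster: fixed flat cork disc, 90 mm across, 5 mm thick. Origin: centre of its underside, z up
- deep_basket: loose deep steel filter basket without a flange: a round cup 40 mm high, outside 56 mm across at the foot and 62 mm at the rim, walls 2 mm (mouth 58 mm inside), floor 3 mm thick; about 70 g. Standing upright. Origin: centre of its underside, z up. In the cradle its underside is 6 mm above the cradle's underside
- flanged_basket: loose shallow steel filter basket, 20 mm high, with a broad flat flange round its mouth, 69 mm across, 16 to 20 mm above the underside; body 47 mm across at the foot, 52 mm under the flange; mouth 48 mm inside, inner floor 43 mm across, 3 mm up; about 50 g; upright. Origin: centre of its underside, z up. Nested: 24 mm above the deep basket's underside, flange on its rim
- tamper: loose tamper standing on its steel foot (37 mm across, 12 mm high), with a 14 mm neck and a dark round handle 28 mm across from 40 to 62 mm above the underside; 70 mm high in all; about 220 g. Origin: centre of its underside, z up
- short_tumbler: loose short wide amber glass tumbler, open top: 60 mm high, 56 mm across at the foot and 66 mm at the rim, walls 3 mm (mouth 60 mm inside), floor 5 mm thick; about 160 g. Standing upright. Origin: centre of its underside, z up
- tall_tumbler: loose tall narrow amber glass tumbler, open top: 90 mm high, 40 mm across at the foot and 50 mm at the rim; about 140 g. Standing upright. Origin: centre of its underside, z up. Nested, its underside is 5 mm above the short tumbler's underside
- ibrik: loose bystander: copper-bottomed steel ibrik, 68 mm across and 72 mm high, with a dark handle reaching 110 mm out along its own x (away from the robot), to 87 mm high. Origin: centre of its underside. Leave it alone
- sugar_bowl: loose bystander: white sugar bowl, 72 mm across, 45 mm high. Origin: centre of its underside. Leave it alone
- cup: loose bystander: white espresso cup, 58 mm across, 55 mm high, its handle on its +y side to about 55 mm from the centre. Origin: centre of its underside. Leave it. (Fixed things stand only at the counter's edges: grinder 26 cm and knock box 9 cm high, over 0.5 m to left and right; jug, tin, saucers, napkin rack up to 15 cm high, over 0.78 m ahead)
Not all that is in view belongs to the job. What is shaped like the deep_basket but purple or turquoise is not meant.

How it is judged:
By the outcome, as a careful person would: the job done as asked, in the order asked, and still so for the second after the job is handed in, with the robot touching nothing.
It also fails if it takes over 144 s, if anything falls off the work surface, if the arm or the gripper's body presses on something with over 40 N, if the wrist force passes 120 N, or if a joint passes its speed limit or range.

## Working session

There is one attempt and no reset: what is moved stays moved. The work goes in short steps, Python scripts to look and compute and a tool call to move; the robot and the scene stay as the last step left them, time stands still between calls to the robot, and variables do not carry over. Pictures are saved under pics/ and viewed, at most 14 in all, crops included, and the job is handed in when it is done.

Besides the shell and the picture viewer there is one more tool, called after ">>>" as a command line: name --argument value ..., lists and objects as JSON in quotes. jog_arm: Moves the arm, as the interface text tells. Its arguments: {"type":"object","properties":{"rows":{"type":"array"},"newtons":{"type":"number"}},"required":["rows"]}

```bash
mkdir -p pics
cat > h.py <<'E'
import numpy as np, cv2
from cell import manip
def ray(name,uv,m=None):
    m=m or manip.camera_model(name); K,R,t=[np.array(m[k],float) for k in('K','R','t')]
    x=(uv[0]-K[0,2])/K[0,0]; y=(uv[1]-K[1,2])/K[1,1]
    if name=='wrist':
        r=np.hypot(x,y); s=np.sin(r)/r if r>1e-9 else 1; d=np.array([x*s,y*s,np.cos(r)])
    else: d=np.array([x,y,1.])
    d=R.T@d; return -R.T@t, d/np.linalg.norm(d)
def onz(name,uv,z,m=None):
    o,d=ray(name,uv,m); return o+d*(z-o[2])/d[2]
def cloud(name,depth,m=None):
    m=m or manip.camera_model(name); K,R,t=[np.array(m[k],float) for k in('K','R','t')]
    v,u=np.mgrid[:400,:640]; P=np.stack([(u-K[0,2])/K[0,0]*depth,(v-K[1,2])/K[1,1]*depth,depth],-1)
    return (P-t)@R
E
python3 - <<'E'
from h import *
for n in('top','side','wrist'):
    p,d=manip.camera(n); cv2.imwrite(f'pics/{n}0.png',p); np.save(f'{n}0.npy',d)
    m=manip.camera_model(n); print(n,np.round(m['K'],1).tolist(),np.round(m['R'],3).tolist(),np.round(m['t']).tolist(), (d>0).mean())
print(manip.read_state())
E
```

```text
top [[423.8, 0.0, 318.9], [0.0, 423.8, 196.0], [0.0, 0.0, 1.0]] [[0.027, -1.0, -0.007], [-0.997, -0.027, -0.078], [0.078, 0.009, -0.997]] [-8.0, 503.0, 815.0] 0.99605859375
side [[464.8, 0.0, 316.2], [0.0, 464.8, 195.8], [0.0, 0.0, 1.0]] [[0.881, -0.473, -0.013], [-0.366, -0.664, -0.652], [0.3, 0.579, -0.758]] [-431.0, 214.0, 1064.0] 0.99601953125
wrist [[309.7, 0.0, 321.9], [0.0, 309.7, 194.8], [0.0, 0.0, 1.0]] [[0.394, 0.919, -0.002], [0.886, -0.379, 0.267], [0.245, -0.107, -0.964]] [-550.0, -29.0, 392.0] 0.9924765625
{'clock': 0.15, 'joints': array([ 1.09940886e+00,  3.00296530e-01,  1.52142876e+00, -5.08917931e-05,
        1.32070252e+00, -6.65924670e-02]), 'qd': array([-0.00148975, -0.0019621 , -0.00208371, -0.00184599, -0.00098651,
        0.00098775]), 'effort': array([ 3.46694287e-04, -5.31962943e+01, -3.52814662e+01,  7.07957335e-02,
        2.35989987e-02, -5.65464757e-05]), 'eef_pos': array([216.53049656, 505.37539889, 213.0465277 ]), 'eef_rot': array([-3.14075606e+00, -6.38554785e-06,  2.73681026e+00]), 'wrist_force': array([ 0.1292463 ,  0.1702575 , -0.11292596]), 'moment': array([-0.00418058,  0.01437507, -0.00483065]), 'finger_force': 0.0, 'finger_gap': 94.0036930925444}
```

View pics/top0.png

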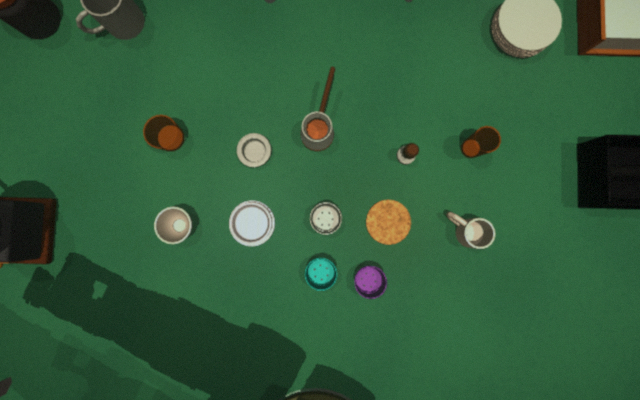

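View pics/side0.png

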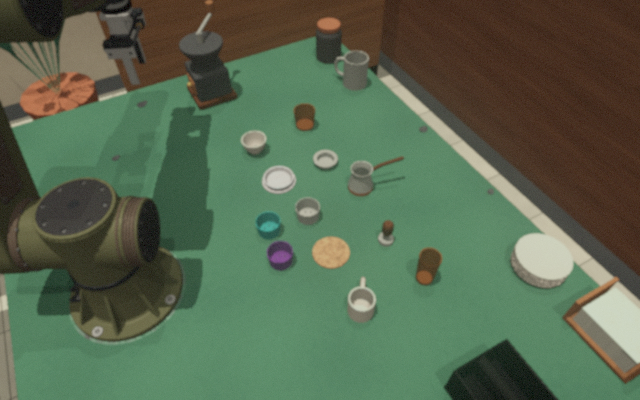

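The top view shows these pieces:
- deep basket (325,218)
- cradle (251,223)
- flanged basket (254,150)
- tamper (408,153)
- coaster (389,222)
- amber tumblers (163,133) and (480,142). The side view shows the left one squat, so it is the short one (304,117), and the right one is tall (428,266).
- ibrik (317,130), sugar bowl (173,225) and cup (478,233)
- purple and turquoise decoys below

```bash
cat > meas.py <<'E'
from h import *
seeds=dict(deep=(325,218),cradle=(251,223),flang=(254,150),tamper=(408,153),coaster=(389,222),short=(163,133),tall=(480,142),ibrik=(317,130),sugar=(173,225),cup=(478,233))
def fg(p):
    b,g,r=[p[...,i].astype(int) for i in range(3)]
    bg=(g>r*1.6)&(g>b*1.15)&(b<1.0*g)
    return (~bg)
def comp(mask,seed):
    n,l,s,c=cv2.connectedComponentsWithStats(mask.astype(np.uint8))
    w=l[seed[1]-4:seed[1]+5,seed[0]-4:seed[0]+5]; w=w[w>0]
    return l==np.bincount(w).argmax()
def circ(P):
    A=np.c_[2*P,np.ones(len(P))]; s=np.linalg.lstsq(A,(P**2).sum(1),rcond=None)[0]
    return s[0],s[1],np.sqrt(s[2]+s[0]**2+s[1]**2)
E
python3 - <<'E'
from meas import *
ex,ctr={},{}
for n in('top','side'):
    p=cv2.imread(f'pics/{n}0.png'); d=np.load(f'{n}0.npy'); C=cloud(n,d); np.save(n+'C.npy',C)
    g=(d>0)&~fg(p); print(n,'green z',np.percentile(C[g][:,2],[5,50,95]))
    H=(C[...,2]>3)&(d>0)
    for k,(u,v) in seeds.items():
        if n=='side':
            X=ctr[k]; m=manip.camera_model(n); q=np.array(m['R'])@X+m['t']; q=np.array(m['K'])@q; u,v=(q[:2]/q[2]).astype(int)
        try: M=comp(H,(u,v))
        except Exception as e: print(k,'none',u,v); continue
        P=C[M]; zt=np.percentile(P[:,2],97)
        if n=='top': ctr[k]=np.r_[np.median(P[:,:2],0),zt/2]
        T=P[P[:,2]>zt-5]
        h=cv2.convexHull(T[:,:2].astype(np.float32))[:,0]; (cx,cy),r=cv2.minEnclosingCircle(h)
        print(n,k,M.sum(),'z97 %.1f max %.1f'%(zt,P[:,2].max()),'toprim circ',np.round([cx,cy,r],1),'lsq',np.round(circ(h),1),'px',(u,v))
E
```

```text
top green z [-3.65209925 -1.18428354  1.38229331]
top deep 329 z97 40.7 max 42.1 toprim circ [458.7  -7.2  30.8] lsq [458.9  -7.1  30.3] px (325, 218)
top cradle 1402 z97 18.3 max 20.9 toprim circ [445.8 140.6  41.5] lsq [446.1 140.5  41. ] px (251, 223)
top flang 10 z97 5.1 max 5.1 toprim circ [596.5 137.    5.4] lsq [595.9 137.2   5. ] px (254, 150)
top tamper 341 z97 70.2 max 72.0 toprim circ [ 591.2 -166.1   11.8] lsq [ 591.2 -166.    11. ] px (408, 153)
top coaster 1102 z97 6.7 max 9.1 toprim circ [ 456.  -133.    44.8] lsq [ 456.1 -132.8   44.3] px (389, 222)
top short 1069 z97 60.0 max 64.0 toprim circ [614.7 312.5  33. ] lsq [615.  312.3  32.5] px (163, 133)
top tall 877 z97 89.1 max 91.7 toprim circ [ 609.5 -297.4   25. ] lsq [ 609.7 -297.3   24.5] px (480, 142)
top ibrik 1101 z97 83.1 max 88.0 toprim circ [714.2  -8.6  25.5] lsq [714.8 -14.2  20.9] px (317, 130)
top sugar 1052 z97 45.2 max 47.8 toprim circ [437.7 284.1  35.6] lsq [437.7 284.2  35.2] px (173, 225)
top cup 996 z97 54.7 max 57.1 toprim circ [ 442.8 -292.    34.3] lsq [ 440.1 -293.4   30.2] px (478, 233)
side g
[... 597 characters left out ...]
 -136.7   49.9] lsq [ 455.8 -136.    46.7] px (np.int64(329), np.int64(251))
side short 566 z97 62.2 max 65.3 toprim circ [615.4 308.3  34.5] lsq [615.7 308.1  32.8] px (np.int64(303), np.int64(115))
side tall 784 z97 92.0 max 94.3 toprim circ [ 610.5 -300.2   26.1] lsq [ 610.4 -300.    24.8] px (np.int64(427), np.int64(268))
side ibrik 911 z97 83.5 max 89.5 toprim circ [713.3 -10.9  27.8] lsq [712.2 -12.6  22.4] px (np.int64(363), np.int64(176))
side sugar 487 z97 47.4 max 50.8 toprim circ [436.7 280.8  37.6] lsq [438.6 280.9  35.8] px (np.int64(252), np.int64(142))
side cup 942 z97 58.0 max 61.2 toprim circ [ 438.7 -299.    29.7] lsq [ 438.8 -299.4   28.6] px (np.int64(361), np.int64(303))
```

>>> jog_arm --rows '[1.43,-3.02,-0.3,0,0,0.0238,0,1.43,-3.02,-0.3,0,0,0.0238,0,1.43,-3.02,-0.3,0,0,0.0238,0,1.43,-3.02,-0.3,0,0,0.0238,0,1.43,-3.02,-0.3,0,0,0.0238,0,1.43,-3.02,-0.3,0,0,0.0238,0,1.43,-3.02,-0.3,0,0,0.0238,0,1.43,-3.02,-0.3,0,0,0.0238,0,1.43,-3.02,-0.3,0,0,0.0238,0,1.43,-3.02,-0.3,0,0,0.0238,0,1.43,-3.02,-0.3,0,0,0.0238,0,1.43,-3.02,-0.3,0,0,0.0238,0,1.43,-3.02,-0.3,0,0,0.0238,0,1.43,-3.02,-0.3,0,0,0.0238,0,1.43,-3.02,-0.3,0,0,0.0238,0,1.43,-3.02,-0.3,0,0,0.0238,0,1.43,-3.02,-0.3,0,0,0.0238,0,0,0,0,0,0,0,0,0,0,0,0,0,0,0]' --newtons 20

```text
clock: 1.73
eef_pos: [459.7, -8.9, 162.0]
eef_rot: [3.141, -0.001, 3.139]
wrist_force: [0.2, -1.1, 0.4]
finger_gap: 94.1
finger_force: 0.0
```

```bash
cat >> meas.py <<'E'
def wcloud(d,m):
    K,R,t=[np.array(m[k],float) for k in('K','R','t')]
    v,u=np.mgrid[:400,:640]; x=(u-K[0,2])/K[0,0]; y=(v-K[1,2])/K[1,1]; r=np.hypot(x,y)+1e-9
    s=np.tan(np.minimum(r,1.5))/r; P=np.stack([x*s*d,y*s*d,d],-1); C=(P-t)@R; C[(r>1.3)|(d<=0)]=np.nan; return C
E
python3 - <<'E'
from meas import *
m=manip.camera_model('wrist'); p,d=manip.camera('wrist'); cv2.imwrite('pics/w1.png',p)
C=wcloud(d,m); z=C[...,2]
print('table z',np.nanpercentile(z[~fg(p)],[5,50,95]))
def rim(cx,cy,z0,z1,R):
    M=(z>z0)&(z<z1)&(np.hypot(C[...,0]-cx,C[...,1]-cy)<R); P=C[M]
    h=cv2.convexHull(P[:,:2].astype(np.float32))[:,0]; print(len(P),np.round(cv2.minEnclosingCircle(h),1) if 0 else cv2.minEnclosingCircle(h),np.round(circ(h),1),np.percentile(P[:,2],[50,95]))
for n,a in dict(deep=(459,-8,33,47,45),cradle=(446,139,12,24,55),coaster=(456,-134,2,12,60),flang=(594,137,12,27,50),tamper=(591,-167,60,80,30)).items():
    try: print(n); rim(*a)
    except Exception as e: print(e)
# two-view heights from colour: flanged in top & side
for n,s in(('top',(254,150)),('side',(326,160))):
    M=comp(fg(cv2.imread(f'pics/{n}0.png')),s); v,u=np.nonzero(M); h=cv2.convexHull(np.c_[u,v].astype(np.int32))
    e=cv2.fitEllipse(h.astype(np.float32)); print(n,M.sum(),e)
    P=np.array([onz(n,q,20)[:2] for q in h[:,0]]); print(np.round(cv2.minEnclosingCircle(P.astype(np.float32))[0],1),circ(P))
E
```

```text
table z [-1.10744734  0.28567927 36.61918781]
deep
601 ((459.53204345703125, -8.848579406738281), 31.183712005615234) [459.5  -8.8  30.8] [39.29039413 40.97268883]
cradle
1153 ((446.8489074707031, 138.63372802734375), 41.85010528564453) [446.6 138.7  41.4] [17.29256371 18.79801811]
coaster
4350 ((454.18115234375, -138.6092529296875), 57.84244918823242) [ 453.6 -140.4   51. ] [5.15213152 6.32262774]
flang
164 ((590.0467529296875, 137.14183044433594), 33.96458435058594) [590.7 137.6  33.4] [19.84844612 21.07818671]
tamper
'NoneType' object is not subscriptable
top 1014 ((253.4365692138672, 149.6974334716797), (35.40322494506836, 35.86669921875), 67.02067565917969)
[592.1 138.5] (np.float64(592.0640459665339), np.float64(138.46518085318894), np.float64(35.65180315799102))Traceback (most recent call last):
  File "<stdin>", line 14, in <module>
cv2.error: OpenCV(4.12.0) /io/opencv/modules/imgproc/src/shapedescr.cpp:361: error: (-201:Incorrect size of input array) There should be at least 5 points to fit the ellipse in function 'fitEllipseNoDirect'
```

View pics/w1.png

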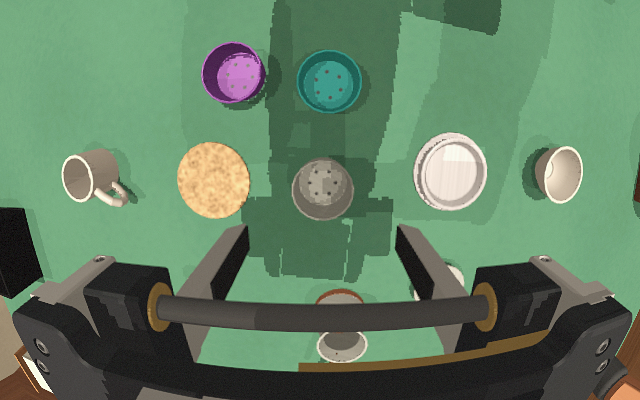

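The wrist picture shows the deep basket centred between the fingers at (323,188). All three cameras agree to within 2 mm, and the measured heights match the text, so I'm descending.

>>> jog_arm --rows '[0,0,-3,0,0,0,0,0,0,-3,0,0,0,0,0,0,-3,0,0,0,0,0,0,-2.5,0,0,0,0,0,0,-1.4,0,0,0,0,0,0,-0.7,0,0,0,0,0,0,0,0,0,0,0,0,0,0,0,0,0,1,0,0,0,0,0,0,1,0,0,0,0,0,0,1,0,0,0,0,0,0,1,0,0,0,0,0,0,1,0,0,0,0,0,0,1,0,0,0,0,0,0,1,0,0,0,0,0,0,1]' --newtons 20

```text
clock: 3.03
eef_pos: [460.0, -7.9, 26.9]
eef_rot: [-3.142, 0.001, 3.141]
wrist_force: [-1.7, 1.1, 6.9]
finger_gap: 61.2
finger_force: 20.0
```

>>> jog_arm --rows '[0,0,1,0,0,0,1,0,0,2,0,0,0,1,0,0,2,0,0,0,1,-0.26,2.94,1,0,0,0,1,-0.26,2.94,0,0,0,0,1,-0.26,2.94,0,0,0,0,1,-0.26,2.94,0,0,0,0,1,-0.26,2.94,0,0,0,0,1,0,0,0,0,0,0,1,0,0,0,0,0,0,1]'

```text
clock: 3.87
eef_pos: [446.5, 140.1, 86.9]
eef_rot: [-3.142, 0.0, -3.139]
wrist_force: [-0.1, -0.7, -1.2]
finger_gap: 61.3
finger_force: 20.0
```

```bash
cat > look.py <<'E'
import sys
from meas import *
n,name=sys.argv[1],sys.argv[2]
s=manip.read_state(); m=manip.camera_model(n); p,d=manip.camera(n); cv2.imwrite(f'pics/{name}.png',p)
C=wcloud(d,m) if n=='wrist' else cloud(n,d,m); z=C[...,2]
print(np.round(s['eef_pos'],1),np.round(s['wrist_force'],1))
# args: cx cy z0 z1 R groups
a=list(map(float,sys.argv[3:]))
for i in range(0,len(a),5):
    cx,cy,z0,z1,R=a[i:i+5]; P=C[(z>z0)&(z<z1)&(np.hypot(C[...,0]-cx,C[...,1]-cy)<R)&(d>0)]
    if len(P)<10: print('few',len(P)); continue
    h=cv2.convexHull(P[:,:2].astype(np.float32))[:,0]; print(len(P),'enc',np.round(np.r_[cv2.minEnclosingCircle(h)[0],cv2.minEnclosingCircle(h)[1]],1),'lsq',np.round(circ(h),1),'z',np.round(np.percentile(P[:,2],[5,50,95]),1))
E
python3 look.py wrist w2 447 138 85 120 45 447 138 12 24 55
```

```text
[446.5 140.1  86.9] [-0.1 -0.7 -1.2]
4579 enc [438.1 139.6  42.3] lsq [445.4 140.7  33.8] z [ 86.6  98.6 116.3]
1308 enc [446.5 138.8  41.6] lsq [446.8 138.8  41.3] z [13.2 17.6 18.9]
```

View pics/w2.png

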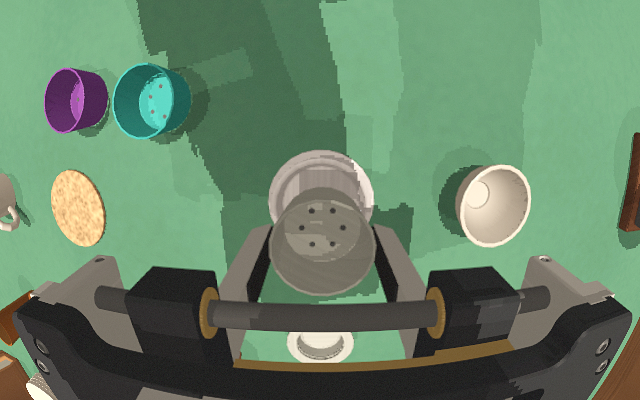

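The basket is held level over the cradle, at (322,235) against (322,195).

>>> jog_arm --rows '[0.05,-0.1,-2,0,0,0,1,0,0,-2,0,0,0,1,0,0,-0.8,0,0,0,1,0,0,-0.3,0,0,0,1,0,0,-0.15,0,0,0,1,0,0,-0.1,0,0,0,1,0,0,0,0,0,0,1,0,0,0,0,0,0,1]'

```text
clock: 4.58
eef_pos: [447.6, 138.2, 33.6]
eef_rot: [3.141, 0.001, 3.141]
wrist_force: [-0.5, 0.3, -1.6]
finger_gap: 61.2
finger_force: 20.0
```

>>> jog_arm --rows '[0,0,-0.08,0,0,0,1,0,0,0,0,0,0,1,0,0,0,0,0,0,0,0,0,0,0,0,0,0,0,0,0,0,0,0,0,0,0,0,0,0,0,0,0,0,0,0,0,0,0,0,0,0,0,0,0,0,0,0,1.5,0,0,0,0,0,0,3,0,0,0,0,0,0,3,0,0,0,0,0,0,3,0,0,0,0,0,0,0,0,0,0,0,0,0,0,0,0,0,0,0]'

```text
invalid input
```

```bash
python3 look.py wrist w3 447 138 35 55 45 592 136.5 12 27 50; python3 look.py top t3 447 138 35 55 45 592 137 12 27 50;python3 look.py side s3 447 138 35 55 45 592 136 12 30 50
```

```text
[447.6 138.2  33.6] [-0.5  0.3 -1.6]
3418 enc [439.2 138.2  42.6] lsq [446.2 136.8  33.4] z [36.2 44.8 51.5]
337 enc [566.8 138.2  22.6] lsq [587.9 138.1  30.7] z [17.1 19.6 20.7]
[447.5 138.2  33.5] [-0.6  0.2 -0.9]
few 0
506 enc [591.6 139.8  34.4] lsq [591.4 139.6  33.9] z [14.8 18.5 21. ]
[447.5 138.2  33.4] [ 0.4  0.1 -0.4]
135 enc [446.8 135.5  42.4] lsq [448.1 133.7  35.2] z [36.4 43.4 52.1]
212 enc [593.1 136.9  36.2] lsq [592.4 136.4  34.3] z [14.8 20.8 24. ]
```

>>> jog_arm --rows '[0,0,-0.08,0,0,0,1,0,0,0,0,0,0,1,0,0,0,0,0,0,0,0,0,0,0,0,0,0,0,0,0,0,0,0,0,0,0,0,0,0,0,0,0,0,0,0,0,0,0,0,0,0,0,0,0,0,0,0,1.5,0,0,0,0,0,0,3,0,0,0,0,0,0,3,0,0,0,0,0,0,3,0,0,0,0]'

```text
clock: 5.73
eef_pos: [446.8, 138.1, 138.3]
eef_rot: [-3.141, -0.001, 3.141]
wrist_force: [0.6, 0.6, -0.6]
finger_gap: 94.1
finger_force: 0.0
```

```bash
python3 look.py wrist w4 447 138 35 55 45 592 136.5 12 27 50
```

```text
[446.8 138.1 138.3] [ 0.6  0.6 -0.6]
898 enc [447.  138.4  31.3] lsq [447.1 138.1  30.8] z [36.3 45.  47. ]
500 enc [591.7 138.9  34.8] lsq [591.7 138.   34.1] z [18.  19.9 21.1]
```

View pics/w4.png

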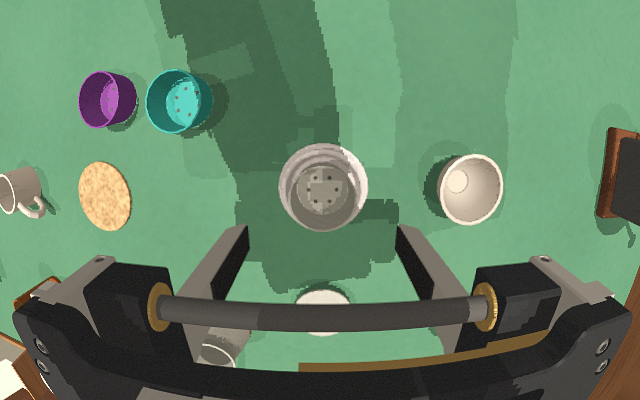

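The deep basket sits in the cradle at (322,188), with its rim at z≈46 mm and centred within 1 mm. Next is the flanged basket.

>>> jog_arm --rows '[2.9,0,0,0,0,0,0,2.9,0,0,0,0,0,0,2.9,0,0,0,0,0,0,2.9,0,0,0,0,0,0,2.9,0,0,0,0,0,0,0,0,-3,0,0,0,0,0,0,-3,0,0,0,0,0,0,-3,0,0,0,0,0,0,-1.6,0,0,0,0,0,0,-1,0,0,0,0,0,0,-0.6,0,0,0,0,0,0,0,0,0,0,0,0,0,0,0,0,0,0]'

```text
clock: 6.87
eef_pos: [592.7, 138.2, 16.0]
eef_rot: [3.141, 0.001, 3.141]
wrist_force: [-0.2, -0.4, 0.4]
finger_gap: 93.9
finger_force: 0.0
```

>>> jog_arm --rows '[0,0,-0.35,0,0,0,0,0,0,0,0,0,0,0,0,0,0,0,0,0,1,0,0,0,0,0,0,1,0,0,0,0,0,0,1,0,0,0,0,0,0,1,0,0,0,0,0,0,1,0,0,0,0,0,0,1,0,0,0,0,0,0,1,0,0,0,0,0,0,1]' --newtons 20

```text
clock: 7.7
eef_pos: [592.3, 138.1, 11.8]
eef_rot: [3.142, 0.0, 3.141]
wrist_force: [-0.6, -0.1, 2.7]
finger_gap: 66.5
finger_force: 20.0
```

>>> jog_arm --rows '[0,0,1,0,0,0,1,0,0,2,0,0,0,1,0,0,3,0,0,0,1,0,0,2.5,0,0,0,1,-2.42,0,0,0,0,0,1,-2.42,0,0,0,0,0,1,-2.42,0,0,0,0,0,1,-2.42,0,0,0,0,0,1,-2.42,0,0,0,0,0,1,-2.42,0,0,0,0,0,1,0,0,0,0,0,0,1,0,0,0,0,0,0,1]'

```text
clock: 8.7
eef_pos: [446.8, 138.3, 97.6]
eef_rot: [3.141, 0.001, -3.141]
wrist_force: [0.5, -0.4, -0.5]
finger_gap: 66.8
finger_force: 20.0
```

```bash
python3 look.py side s5 447 138 80 120 60 447 138 40 60 60; python3 look.py wrist w5 447 138 98 112 40
python3 - <<'E'
import cv2,numpy as np
a=cv2.imread('pics/w5.png')[130:330,180:460]; b=cv2.imread('pics/s5.png')[80:240,180:404]
a=cv2.resize(a,(560,400)); b=cv2.resize(b,(560,400),interpolation=cv2.INTER_CUBIC); cv2.imwrite('pics/c5.png',cv2.resize(np.hstack([a,b]),(800,286)))
E
```

```text
[446.8 138.3  97.6] [ 0.5 -0.4 -0.5]
295 enc [441.7 134.   45.9] lsq [446.1 133.4  38.3] z [ 89.  105.7 114.9]
85 enc [446.4 135.6  31.7] lsq [447.  135.6  30.8] z [41.  44.6 48.8]
[447.6 138.3  97.5] [ 0.1  0.7 -0.1]
5848 enc [443.  138.   39.3] lsq [447.3 137.3  35.3] z [100.4 105.6 106.9]
```

View pics/c5.png

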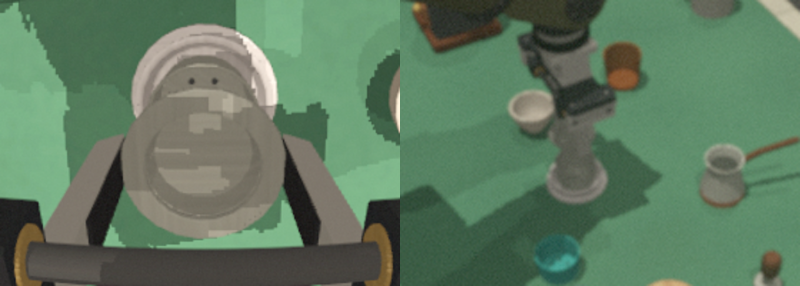

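The flanged basket is level and centred over the deep basket (left half of the crop), with its flange at z≈106 mm as expected.

>>> jog_arm --rows '[0,0,-2,0,0,0,1,0,0,-1.5,0,0,0,1,0,0,-0.8,0,0,0,1,0,0,-0.5,0,0,0,1,0,0,-0.3,0,0,0,1,0,0,-0.2,0,0,0,1,0,0,-0.1,0,0,0,1,0,0,-0.1,0,0,0,1,0,0,0,0,0,0,1,0,0,0,0,0,0,1]'

```text
clock: 9.63
eef_pos: [447.2, 138.2, 41.9]
eef_rot: [3.142, 0.0, 3.141]
wrist_force: [0.9, -0.8, 0.2]
finger_gap: 66.7
finger_force: 20.0
```

>>> jog_arm --rows '[0,0,-0.05,0,0,0,1,0,0,0,0,0,0,1,0,0,0,0,0,0,0,0,0,0,0,0,0,0,0,0,0,0,0,0,0,0,0,0,0,0,0,0,0,0,0,0,0,0,0,0,0,0,0,0,0,0,0,0,1.5,0,0,0,0,0,0,3,0,0,0,0,0,0,3,0,0,0,0,0,0,3,0,0,0,0]'

```text
clock: 10.63
eef_pos: [446.7, 138.1, 147.3]
eef_rot: [-3.141, -0.001, 3.141]
wrist_force: [0.2, -0.8, 0.4]
finger_gap: 93.5
finger_force: 0.0
```

```bash
python3 look.py wrist w6 447 138 43 60 45 447 138 25 40 22; python3 look.py top t6 447 138 43 60 45
```

```text
[446.7 138.1 147.3] [ 0.2 -0.8  0.4]
2367 enc [447.3 138.2  34.7] lsq [447.1 138.   34.2] z [45.9 50.  51.2]
1559 enc [447. 138.  22.] lsq [447.5 138.   21.7] z [32.  33.2 34.4]
[449.  138.6 153. ] [1.4 0.4 7. ]
few 0
```

View pics/w6.png

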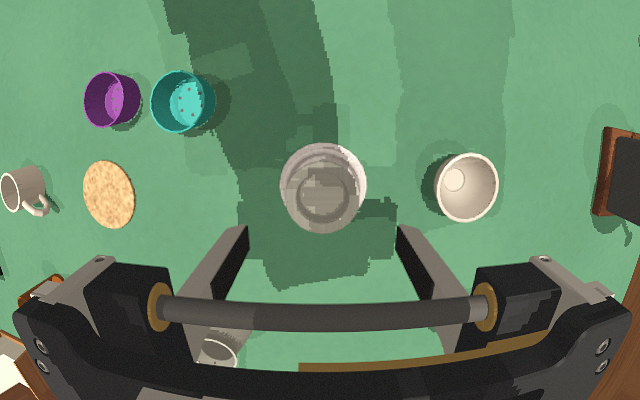

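The flanged basket is nested at (323,188), with its flange at z=50 mm and inner floor at 33 mm. Next, the tamper.

>>> jog_arm --rows '[1.44,-3.06,0,0,0,0,0,1.44,-3.06,0,0,0,0,0,1.44,-3.06,0,0,0,0,0,1.44,-3.06,0,0,0,0,0,1.44,-3.06,0,0,0,0,0,1.44,-3.06,0,0,0,0,0,1.44,-3.06,0,0,0,0,0,1.44,-3.06,0,0,0,0,0,1.44,-3.06,0,0,0,0,0,1.44,-3.06,0,0,0,0,0,0,0,0,0,0,0,0,0,0,0,0,0,0,0]'

```text
clock: 11.73
eef_pos: [590.8, -168.9, 144.7]
eef_rot: [3.141, -0.002, 3.139]
wrist_force: [-0.5, 0.8, -0.4]
finger_gap: 93.9
finger_force: 0.0
```

```bash
python3 look.py wrist w7 591 -168 40 80 25 591 -168 64 80 25  591 -168 4 20 25
```

```text
[ 590.8 -168.9  144.7] [-0.5  0.8 -0.4]
929 enc [ 591.6 -167.2   14.1] lsq [ 591.5 -167.5   13.7] z [46.  68.5 70.8]
672 enc [ 591.5 -167.6   13.5] lsq [ 591.9 -167.5   12.8] z [64.8 69.5 70.9]
476 enc [ 591.8 -167.7   18.8] lsq [ 592.2 -167.6   18.5] z [ 7.3 12.  13.1]
```

>>> jog_arm --rows '[0.08,0.12,-2,0,0,0,0,0,0,-3,0,0,0,0,0,0,-3,0,0,0,0,0,0,-1.5,0,0,0,0,0,0,-1,0,0,0,0,0,0,0,0,0,0,0,0,0,0,0,0,0,1,0,0,0,0,0,0,1,0,0,0,0,0,0,1,0,0,0,0,0,0,1,0,0,0,0,0,0,1,0,0,0,0,0,0,1,0,0,0,0,0,0,1,0,0,0,0,0,0,1,0,0,0,0,0,0,1,0,0,0,0,0,0,1,0,0,0,0,0,0,1,0,0,0,0,0,0,1,0,0,0,0,0,0,1]' --newtons 25

```text
clock: 13.37
eef_pos: [591.8, -166.7, 41.1]
eef_rot: [-3.142, -0.0, 3.141]
wrist_force: [-0.7, -0.2, 0.8]
finger_gap: 26.9
finger_force: 25.0
```

>>> jog_arm --rows '[0,0,1,0,0,0,1,0,0,2,0,0,0,1,0,0,3,0,0,0,1,0,0,2.5,0,0,0,1,0,0,1,0,0,0,1,-1.31,2.77,0,0,0,0,1,-1.31,2.77,0,0,0,0,1,-1.31,2.77,0,0,0,0,1,-1.31,2.77,0,0,0,0,1,-1.31,2.77,0,0,0,0,1,-1.31,2.77,0,0,0,0,1,-1.31,2.77,0,0,0,0,1,-1.31,2.77,0,0,0,0,1,-1.31,2.77,0,0,0,0,1,-1.31,2.77,0,0,0,0,1,-1.31,2.77,0,0,0,0,1,0,0,0,0,0,0,1,0,0,0,0,0,0,1]'

```text
clock: 14.87
eef_pos: [447.1, 138.9, 136.0]
eef_rot: [-3.141, -0.0, -3.139]
wrist_force: [-0.5, -0.3, -1.1]
finger_gap: 27.2
finger_force: 25.0
```

```bash
python3 look.py wrist w8 447 138 43 55 45 447 138 90 112 25 447 138 150 180 25
```

```text
[447.1 138.9 136. ] [-0.5 -0.3 -1.1]
1786 enc [446.8 138.   34.5] lsq [446.8 137.8  34. ] z [48.4 50.1 51.3]
1198 enc [445.6 138.5  17.9] lsq [446.1 138.6  17.5] z [ 99.2 107.1 108.3]
3287 enc [438.8 138.   23.5] lsq [441.2 137.4  19.7] z [153.  164.4 177.2]
```

View pics/w8.png

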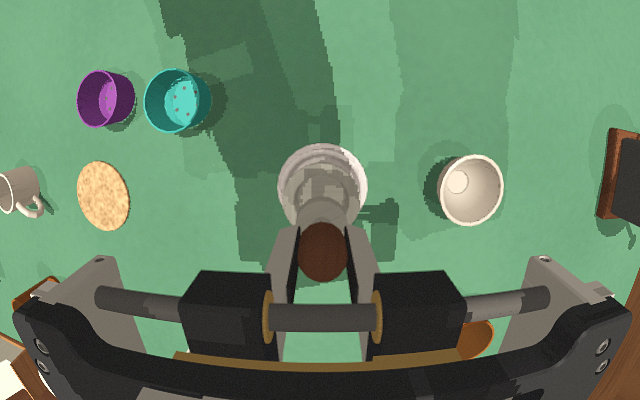

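The tamper hangs upright. Its foot is at (446,138.6), within 1.5 mm of the basket centre.

>>> jog_arm --rows '[0.05,-0.05,-2,0,0,0,1,0,0,-2,0,0,0,1,0,0,-1,0,0,0,1,0,0,-0.5,0,0,0,1,0,0,-0.3,0,0,0,1,0,0,-0.2,0,0,0,1,0,0,-0.1,0,0,0,1,0,0,0,0,0,0,1,0,0,0,0,0,0,1]'

```text
clock: 15.67
eef_pos: [448.5, 137.6, 75.7]
eef_rot: [3.141, 0.001, 3.141]
wrist_force: [0.2, 0.5, -1.0]
finger_gap: 27.0
finger_force: 25.0
```

>>> jog_arm --rows '[0,0,-0.1,0,0,0,1,0,0,0,0,0,0,1,0,0,-0.05,0,0,0,1,0,0,0,0,0,0,1,0,0,0,0,0,0,1]'

```text
clock: 16.08
eef_pos: [448.5, 137.6, 74.1]
eef_rot: [3.142, 0.001, 3.141]
wrist_force: [-1.0, -0.7, 4.4]
finger_gap: 26.9
finger_force: 25.0
```

>>> jog_arm --rows '[0,0,0,0,0,0,0.5,0,0,0,0,0,0,0.5,0,0,0,0,0,0,0.3,0,0,0,0,0,0,0,0,0,0,0,0,0,0,0,0,0,0,0,0,0,0,0,0,0,0,0,0,0,1.5,0,0,0,0,0,0,3,0,0,0,0,0,0,3,0,0,0,0,0,0,3,0,0,0,0,0,0,0,0,0,0,0]'

```text
invalid input
```

```bash
python3 look.py wrist w9 447 138 43 58 45 447 138 92 110 30 447 138 38 46.5 21; python3 look.py top t9 615 310 52 66 45; python3 look.py side s9 615 310 55 66 45
```

```text
[448.5 137.6  74.1] [-1.  -0.7  4.4]
3342 enc [447.1 137.9  34.5] lsq [447.  138.   34.1] z [44.6 49.7 51.1]
2763 enc [440.3 137.6  25.9] lsq [438.5 138.   22.7] z [ 93.6 102.2 107.6]
1063 enc [447.3 137.2  18. ] lsq [447.6 137.3  17.7] z [41.1 45.2 46.2]
[448.5 137.6  74.1] [-0.9 -1.3  5.4]
256 enc [615.  312.8  33.2] lsq [615.  312.3  32.5] z [52.6 58.2 60.7]
[448.5 137.6  74.1] [-1.9 -1.9  6.3]
106 enc [616.9 309.   35.4] lsq [616.7 309.3  33.2] z [55.5 59.6 63. ]
```

View pics/w9.png

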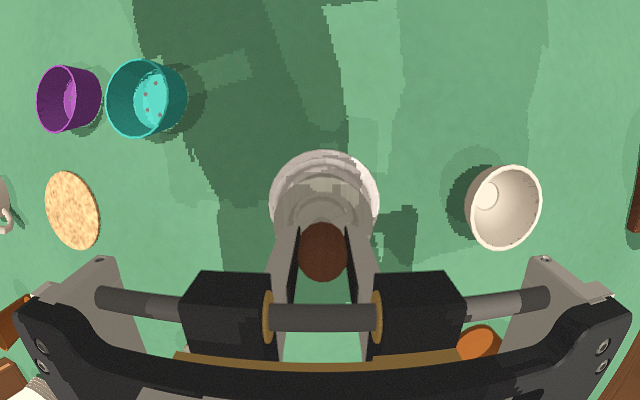

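The tamper's foot stands inside the basket, at (322,205) in the picture. My release call had a wrong number count, so I'm resending it.

>>> jog_arm --rows '[0,0,0,0,0,0,0.5,0,0,0,0,0,0,0.5,0,0,0,0,0,0,0.3,0,0,0,0,0,0,0,0,0,0,0,0,0,0,0,0,0,0,0,0,0,0,0,0,0,0,0,0,0,0,1.5,0,0,0,0,0,0,3,0,0,0,0,0,0,3,0,0,0,0,0,0,3,0,0,0,0,0,0,0,0,0,0,0]'

```text
clock: 17.23
eef_pos: [450.1, 138.0, 183.9]
eef_rot: [3.14, 0.008, 3.141]
wrist_force: [0.2, 0.9, 1.0]
finger_gap: 94.2
finger_force: 0.0
```

```bash
python3 look.py wrist w10 447 138 43 58 45 447 138 92 110 30 447 138 38 47 21
```

```text
[450.1 138.  183.9] [0.2 0.9 1. ]
2051 enc [447.1 137.6  34.8] lsq [447.2 137.8  34.2] z [44.5 49.8 51.2]
760 enc [448.7 137.2  14.1] lsq [448.6 137.   13.7] z [ 94.7 102.3 103.9]
437 enc [448.1 137.1  18.7] lsq [448.5 137.1  18.3] z [42.8 45.2 46.3]
```

>>> jog_arm --rows '[2.37,2.46,0,0,0,0,0,2.37,2.46,0,0,0,0,0,2.37,2.46,0,0,0,0,0,2.37,2.46,0,0,0,0,0,2.37,2.46,0,0,0,0,0,2.37,2.46,0,0,0,0,0,2.37,2.46,-1,0,0,0,0,0,0,-2,0,0,0,0,0,0,0,0,0,0,0,0,0,0,0,0,0,0]'

```text
clock: 18.12
eef_pos: [613.1, 309.2, 146.3]
eef_rot: [-3.14, -0.004, 3.142]
wrist_force: [0.7, -0.0, 0.5]
finger_gap: 94.2
finger_force: 0.0
```

```bash
python3 look.py wrist w11 615 310.5 55 66 45
```

```text
[613.1 309.2 146.3] [ 0.7 -0.   0.5]
939 enc [615.9 311.2  33.1] lsq [615.8 311.3  32.7] z [55.9 59.7 61. ]
```

View pics/w11.png

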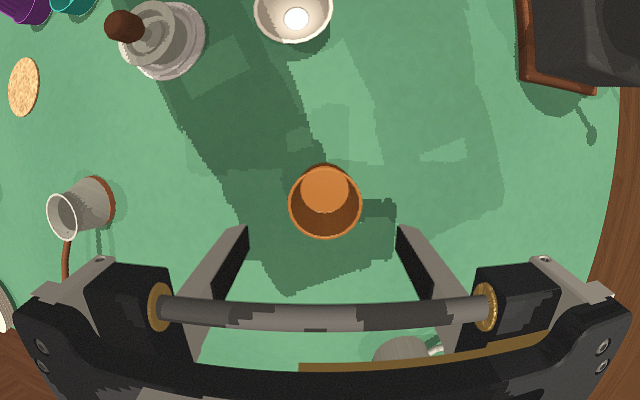

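The short tumbler is at (325,203), which gives (616,311) with its rim at z=59.7 mm. The tamper stands upright in its stack at (150,35). Descending on the tumbler.

>>> jog_arm --rows '[0.25,0.2,-2,0,0,0,0,0,0,-3,0,0,0,0,0,0,-3,0,0,0,0,0,0,-2.1,0,0,0,0,0,0,-1.2,0,0,0,0,0,0,-0.2,0,0,0,0,0,0,0,0,0,0,0,0,0,0,0,0,0,1,0,0,0,0,0,0,1,0,0,0,0,0,0,1,0,0,0,0,0,0,1,0,0,0,0,0,0,1,0,0,0,0,0,0,1,0,0,0,0,0,0,1,0,0,0,0,0,0,1]'

```text
clock: 19.42
eef_pos: [616.8, 311.9, 34.3]
eef_rot: [3.141, 0.001, 3.141]
wrist_force: [-2.3, -0.6, 5.2]
finger_gap: 64.0
finger_force: 24.7
```

>>> jog_arm --rows '[0,0,1,0,0,0,1,0,0,2,0,0,0,1,0,0,3,0,0,0,1,0,0,3,0,0,0,1,-1.14,-3.18,0,0,0,0,1,-1.14,-3.18,0,0,0,0,1,-1.14,-3.18,0,0,0,0,1,-1.14,-3.18,0,0,0,0,1,-1.14,-3.18,0,0,0,0,1,-1.14,-3.18,0,0,0,0,1,-1.14,-3.18,0,0,0,0,1,-1.14,-3.18,0,0,0,0,1,-1.14,-3.18,0,0,0,0,1,-1.14,-3.18,0,0,0,0,1,-1.14,-3.18,0,0,0,0,1,-1.14,-3.18,0,0,0,0,1,-1.14,-3.18,0,0,0,0,1,-1.14,-3.18,0,0,0,0,1,0,0,0,0,0,0,1,0,0,0,0,0,0,1]'

```text
clock: 21.08
eef_pos: [456.6, -134.6, 124.1]
eef_rot: [-3.142, 0.0, 3.138]
wrist_force: [0.5, -0.1, -2.2]
finger_gap: 64.2
finger_force: 24.8
```

```bash
python3 look.py wrist w12 456 -134.5 3 12 46 456 -134 140 152 36; python3 look.py side s12 456 -136 4 13 47 456 -136 85 140 45
python3 - <<'E'
from meas import *
p=cv2.imread('pics/w12.png'); h=cv2.cvtColor(p,cv2.COLOR_BGR2HSV); print(h[235,321])
E
```

```text
[ 456.6 -134.6  124.1] [ 0.5 -0.1 -2.2]
3429 enc [ 456.6 -134.5   45.3] lsq [ 456.6 -134.5   44.7] z [3.9 5.1 6.2]
3329 enc [ 453.3 -134.    35.4] lsq [ 455.2 -134.3   33.3] z [140.9 148.7 150.6]
[ 457.  -133.6  124. ] [ 0.4  0.4 -1. ]
804 enc [ 455.7 -136.5   45.4] lsq [ 456.  -136.9   44.5] z [4.5 6.7 9.3]
426 enc [ 454.8 -136.7   43.6] lsq [ 460.  -141.3   36.4] z [ 94.3 114.  137.8]
[ 14 178 202]
```

View pics/w12.png

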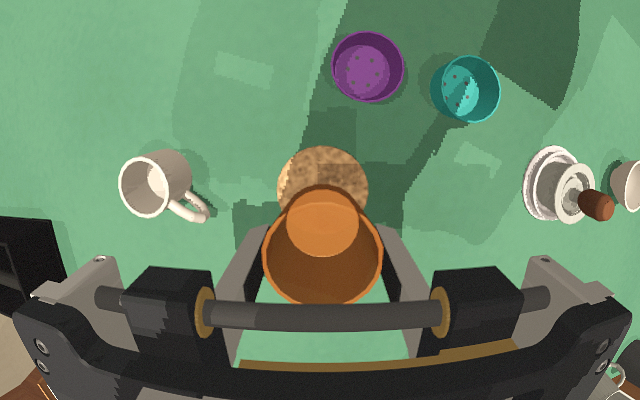

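The tumbler is level at (322,245) over the coaster at (322,185). The coaster measures (456.6,-134.5) with its top at z=5 mm. Lowering gently.

>>> jog_arm --rows '[0.05,0,-2,0,0,0,1,0,0,-3,0,0,0,1,0,0,-2,0,0,0,1,0,0,-0.7,0,0,0,1,0,0,-0.3,0,0,0,1,0,0,-0.2,0,0,0,1,0,0,-0.1,0,0,0,1,0,0,0,0,0,0,1,0,0,0,0,0,0,1]'

```text
clock: 21.93
eef_pos: [458.0, -133.5, 41.5]
eef_rot: [-3.141, 0.001, 3.141]
wrist_force: [-0.7, 0.2, -1.7]
finger_gap: 64.1
finger_force: 24.8
```

>>> jog_arm --rows '[-0.05,-0.05,-0.1,0,0,0,1,0,0,0,0,0,0,1,0,0,-0.07,0,0,0,1,0,0,0,0,0,0,1,0,0,-0.04,0,0,0,1,0,0,0,0,0,0,1,0,0,0,0,0,0,1]'

```text
clock: 22.52
eef_pos: [457.3, -134.1, 39.2]
eef_rot: [-3.141, 0.001, 3.141]
wrist_force: [-2.3, 1.5, 8.2]
finger_gap: 64.2
finger_force: 24.7
```

>>> jog_arm --rows '[0,0,0,0,0,0,0.2,0,0,0,0,0,0,0.1,0,0,0,0,0,0,0,0,0,0,0,0,0,0,0,0,0,0,0,0,0,0,0,0,0,0,0,0,0,0,1.5,0,0,0,0,0,0,3,0,0,0,0,0,0,3,0,0,0,0,0,0,3,0,0,0,0,0,0,1.5,0,0,0,0,0,0,0,0,0,0,0]'

```text
clock: 23.52
eef_pos: [458.3, -134.4, 161.9]
eef_rot: [-3.14, 0.005, 3.141]
wrist_force: [1.5, -0.2, 0.2]
finger_gap: 94.0
finger_force: 0.0
```

```bash
python3 look.py wrist w13 456 -134.5 3 12 46 456 -134 58 72 45
```

```text
[ 458.3 -134.4  161.9] [ 1.5 -0.2  0.2]
3218 enc [ 456.7 -134.5   45.1] lsq [ 452.6 -134.6   41.9] z [ 4.1  6.7 11.1]
978 enc [ 456.3 -134.3   33.1] lsq [ 456.2 -134.2   32.6] z [59.  64.6 66. ]
```

The short tumbler stands centred on the coaster within 0.5 mm, with its rim at 65 mm. Next, the tall tumbler.

>>> jog_arm --rows '[2.18,-2.35,0,0,0,0,0,2.18,-2.35,0,0,0,0,0,2.18,-2.35,0,0,0,0,0,2.18,-2.35,0,0,0,0,0,2.18,-2.35,0,0,0,0,0,2.18,-2.35,0,0,0,0,0,2.18,-2.35,0,0,0,0,0,0,0,0,0,0,0,0,0,0,0,0,0,0,0]'

```text
clock: 24.32
eef_pos: [609.2, -298.9, 155.2]
eef_rot: [3.14, -0.003, 3.14]
wrist_force: [-1.0, -0.3, -0.6]
finger_gap: 93.9
finger_force: 0.0
```

```bash
python3 look.py wrist w14 610 -298.7 84 98 40
```

```text
[ 609.2 -298.9  155.2] [-1.  -0.3 -0.6]
857 enc [ 610.3 -298.6   25.1] lsq [ 610.3 -298.8   24.7] z [85.1 89.7 90.9]
```

View pics/w14.png

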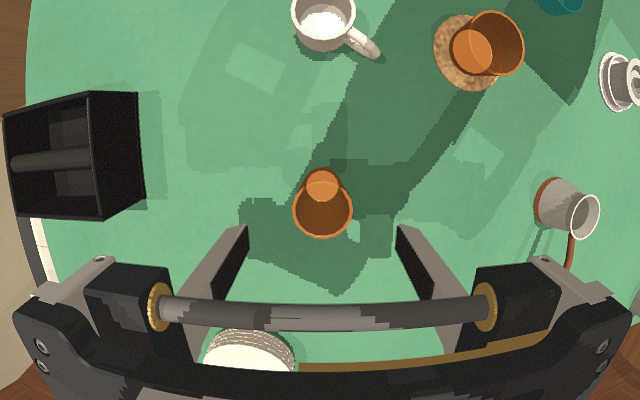

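The tall tumbler is centred between the fingers at (322,205), rim at z≈90 mm. The short one stands on the coaster at (480,48).

>>> jog_arm --rows '[0.1,0,-2,0,0,0,0,0,0,-3,0,0,0,0,0,0,-2.2,0,0,0,0,0,0,-1.2,0,0,0,0,0,0,-0.2,0,0,0,0,0,0,0,0,0,0,0,0,0,0,0,0,0,1,0,0,0,0,0,0,1,0,0,0,0,0,0,1,0,0,0,0,0,0,1,0,0,0,0,0,0,1,0,0,0,0,0,0,1,0,0,0,0,0,0,1,0,0,0,0,0,0,1,0,0,0,0,0,0,1,0,0,0,0,0,0,1]'

```text
clock: 25.7
eef_pos: [610.6, -298.5, 72.6]
eef_rot: [-3.142, 0.0, 3.141]
wrist_force: [0.7, 0.4, -0.3]
finger_gap: 48.0
finger_force: 25.0
```

>>> jog_arm --rows '[0,0,1,0,0,0,1,0,0,2,0,0,0,1,0,0,3,0,0,0,1,0,0,3,0,0,0,1,0,0,1,0,0,0,1,-2.2,2.35,0,0,0,0,1,-2.2,2.35,0,0,0,0,1,-2.2,2.35,0,0,0,0,1,-2.2,2.35,0,0,0,0,1,-2.2,2.35,0,0,0,0,1,-2.2,2.35,0,0,0,0,1,-2.2,2.33,0,0,0,0,1,0,0,0,0,0,0,1,0,0,0,0,0,0,1]'

```text
clock: 26.87
eef_pos: [456.1, -133.4, 172.8]
eef_rot: [-3.141, 0.0, -3.141]
wrist_force: [1.1, -0.5, -1.2]
finger_gap: 48.0
finger_force: 25.2
```

```bash
python3 look.py wrist w15 456 -134 60 70 42 456 -134 180 196 40 456 -134 104 125 30; python3 look.py side s15 456 -136 104 120 35 456 -136 60 70 40
```

```text
[ 456.1 -133.4  172.8] [ 1.1 -0.5 -1.2]
497 enc [ 456.1 -134.1   33.3] lsq [ 456.3 -134.    32.7] z [62.6 65.  66.1]
2947 enc [ 447.5 -133.7   36.1] lsq [ 454.1 -131.8   28.1] z [181.1 189.4 193.5]
839 enc [ 454.6 -133.7   20.5] lsq [ 454.6 -133.4   19.9] z [104.8 112.8 123.9]
[ 456.7 -134.1  172.8] [ 0.  -0.4 -1.8]
68 enc [ 454.1 -141.6   19.1] lsq [ 456.  -137.5   19.6] z [105.7 112.2 118.6]
120 enc [ 456.  -136.3   33. ] lsq [ 456.  -136.2   32.3] z [60.5 64.8 68.7]
```

View pics/w15.png

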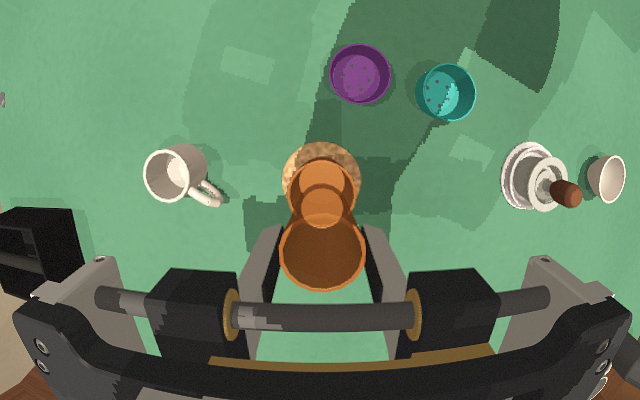

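The tall glass hangs straight over the short one. Its foot is near (455,-133.6), against (456.3,-134.1) for the mouth. Lowering it in.

>>> jog_arm --rows '[0.05,-0.05,-2,0,0,0,1,0,0,-2,0,0,0,1,0,0,-1.5,0,0,0,1,0,0,-1,0,0,0,1,0,0,-0.8,0,0,0,1,0,0,-0.6,0,0,0,1,0,0,-0.5,0,0,0,1,0,0,-0.2,0,0,0,1,0,0,-0.1,0,0,0,1,0,0,0,0,0,0,1,0,0,0,0,0,0,1]'

```text
clock: 27.88
eef_pos: [457.3, -134.7, 86.0]
eef_rot: [-3.141, 0.001, 3.141]
wrist_force: [0.2, -0.4, -1.2]
finger_gap: 47.7
finger_force: 25.2
```

>>> jog_arm --rows '[0,0,-0.15,0,0,0,1,0,0,-0.1,0,0,0,1,0,0,0,0,0,0,1,0,0,-0.06,0,0,0,1,0,0,0,0,0,0,1,0,0,-0.05,0,0,0,1,0,0,0,0,0,0,1,0,0,0,0,0,0,1]'

```text
clock: 28.55
eef_pos: [457.5, -134.8, 82.5]
eef_rot: [-3.141, 0.001, 3.141]
wrist_force: [-0.4, 1.3, 5.3]
finger_gap: 48.3
finger_force: 25.2
```

Contact is at the expected height. Releasing and rising.

>>> jog_arm --rows '[0,0,0,0,0,0,0.35,0,0,0,0,0,0,0.3,0,0,0,0,0,0,0.2,0,0,0,0,0,0,0,0,0,0,0,0,0,0,0,0,0,0,0,0,0,0,0,0,0,0,0,0,0,0,1.5,0,0,0,0,0,0,3,0,0,0,0,0,0,3,0,0,0,0,0,0,3,0,0,0,0,0,0,1,0,0,0,0,0,0,0,0,0,0,0,0,0,0,0,0,0,0]'

```text
clock: 29.72
eef_pos: [456.9, -134.6, 196.2]
eef_rot: [3.141, -0.0, 3.141]
wrist_force: [0.3, -0.1, -0.4]
finger_gap: 94.2
finger_force: 0.0
```

```bash
python3 look.py wrist w16 456 -134 60 70 42 456 -134 92 110 40 456 -134 3 9 48; python3 look.py side s16 447 136 46 56 45 448 134 96 110 30 437.6 281 38 55 50 439 -299 50 65 45; python3 -c "
import cv2
from cell import manip
print(manip.read_state())
cv2.imwrite('pics/s16b.png',cv2.resize(cv2.imread('pics/s16.png')[80:340,180:500],(800,600),0,0,0,cv2.INTER_CUBIC) if 0 else cv2.resize(cv2.imread('pics/s16.png')[80:340,180:500],(738,600)))"
```

```text
[ 456.9 -134.6  196.2] [ 0.3 -0.1 -0.4]
615 enc [ 456.1 -134.2   32.9] lsq [ 453.6 -134.1   30.9] z [61.  64.9 68.6]
711 enc [ 457.  -135.2   25.2] lsq [ 457.1 -135.2   24.8] z [ 93.   99.6 101. ]
1371 enc [ 456.7 -135.1   45.4] lsq [ 456.3 -134.8   44.6] z [3.8 5.1 6.4]
[ 456.6 -134.5  195.5] [ 0.1 -0.5 -0.2]
248 enc [447.1 135.8  35.8] lsq [447.5 136.6  34.1] z [46.5 50.9 53.9]
64 enc [448.  133.8  13.2] lsq [448.4 132.9  11.7] z [ 96.9 102.7 106.9]
156 enc [438.4 280.6  37.6] lsq [438.9 281.   35.7] z [38.7 44.3 48.2]
209 enc [ 440.7 -292.    36.8] lsq [ 442.7 -295.2   32. ] z [51.1 55.4 58.4]
{'clock': 29.8167, 'joints': array([-3.63413903e-01,  1.52768029e-01,  1.74531444e+00,  2.02521024e-05,
        1.24610332e+00, -1.93399733e+00]), 'qd': array([-6.40136751e-05,  5.32033339e-03, -2.25907118e-03, -1.38939499e-04,
        4.66521087e-03,  8.66202662e-04]), 'effort': array([ 2.18840019e-02, -4.44599926e+01, -3.48090219e+01, -3.96707375e-02,
        6.82957051e-02, -1.50992503e-05]), 'eef_pos': array([ 456.49272304, -134.44386278,  195.23674047]), 'eef_rot': array([ 3.14065347e+00, -2.41715691e-03,  3.14137441e+00]), 'wrist_force': array([-0.49117451,  1.22328432,  0.06907581]), 'moment': array([ 0.02879264,  0.0086571 , -0.01852738]), 'finger_force': 0.0, 'finger_gap': 94.14745801626663}
```

View pics/s16b.png

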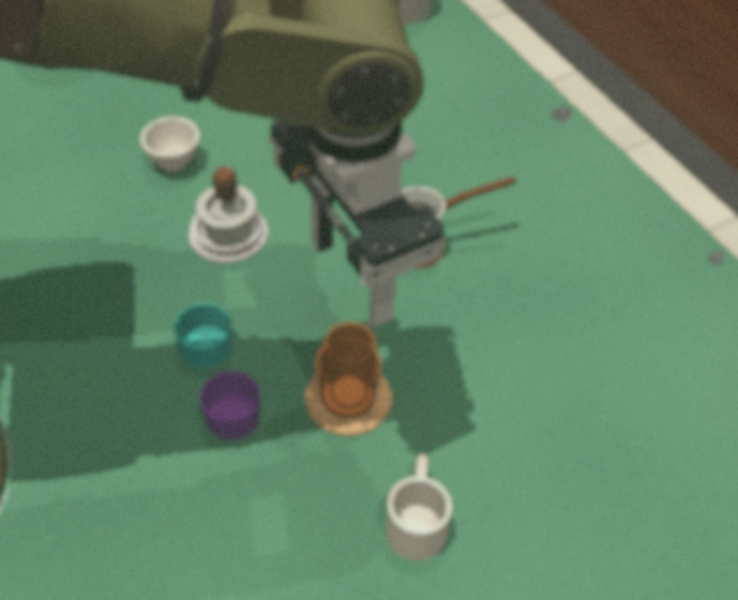

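The tumblers are nested on the coaster at (350,370), with the tall rim at z≈100 mm as required. The tamper stands in the basket stack at (228,205), and the bystanders are where they were. The gripper is clear of everything.

```bash
python3 -c "
from cell import manip
print(manip.sign_off())"
```

```text
the job is handed in; nothing more can be done
None
```

The job is handed in, though no verdict came back: both stacks were built in the order asked, about 30 s in, and camera checks put each piece at its expected height and within about 2 mm of centre, gripper clear and bystanders untouched.

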